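Sort sealed berry-jar tubs by weight

ROBOT

A 6-joint arm with a two-finger parallel gripper is mounted at the origin on the work surface. World frame = base frame: x ahead of the robot, y to its left, z up, the work surface at z = 0. Lengths are in m, angles in rad, forces in N, time in s.
With the tool pointing down it reaches from about 0.325 to 0.875 m from the base axis. Payload 4.4 kg.
Tool frame: the origin (TCP) lies midway between the tips of the shut fingers; the grasp point (between the pads) lies 19 mm behind it (r.grip_depth is the distance from the TCP to the grasp point, in m); z points along the fingers, y is the line along which they close (so a half turn about z gives the same grasp; the last joint's range is limited). The gripper opens to 85 mm and grips with 20 to 120 N. Pads are 22 mm wide; open, the fingers measure 114 mm over their backs; the gripper's body (76 mm by 85 mm) begins 54 mm behind the grasp point. The pads swing forward as they close: fully open they stand 13 mm farther back than shut.
Start: joints at [1.141, 0.207, 1.542, -0, 1.393, -0.15], TCP at [0.158, 0.553, 0.231] pointing down, gripper open.
Joint ranges: [-2.73, 2.73], [-0.86, 2.22], [0.23, 2.46], [-1.11, 4.25], [0.08, 2.63], [-2.82, 2.82]. Speed limits (rad/s): [2.79, 2.79, 3.14, 3.14, 3.14, 3.14].

INTERFACE

Orientations are given as a unit quaternion [x, y, z, w].
In Python, from workcell import r gives the robot as it stands.
- The arm moves only by the shell command python3 -m creep 'ROWS' [OPENING] [FORCE]. ROWS is JSON, a list of rows, each a list of 2 entries, a list of its own where there are three numbers: the shift along the tool's x, y, z each as a share of 200 mm, from -1 to 1, then the turn about the tool's z as a share of 30 degrees, from -1 to 1. A call has 1 to 5 rows; each row is the pose to reach, as a shift and turn from the pose commanded when the call began, along the tool's axes at that moment; what a row does not reach only later rows make up. A row lasts 1/8 s, in which the tool goes at most 62.5 mm and 10.7 degrees, less where a joint would pass 70% of its speed; a pose out of reach is approached as far as the arm can. A call with a number of a shift or a turn outside -1 to 1 is refused whole. A call with a gripper value outside its range is refused whole. OPENING is the opening in per cent of the stroke, from 0 (shut) to 100 (fully open), set as the call begins (- or left out, the last holds). The fingers move at their own pace and stop on an object; FORCE is the grip in N (left out, the last holds). Time passes only in rows, so rows that repeat a pose let the fingers close. It gives the time, the measured TCP pose, the force, the opening and the grip force at its end, in the units of the state.
- r.sense(): the state, without advancing time (a new reading comes with each control period).
- r.get_image(name): name is "scene" or "top" or "wrist"; returns (picture, depth): 400x640x3 uint8, red, green, blue; 400x640 float32, m along the optical axis (not along the pixel's ray), 0 where there is no reading.
- r.camera_model(name): a dict with "fx", "fy", "cx", "cy" (pixels), "rvec" (rotation vector, rad) and "tvec" (3), from world to camera coordinates, as OpenCV has them. Camera axes: x right, y down, z forward; pixel columns grow to the right and rows downward; lengths in m; the calibration is good to about 2 mm. A picture is of the moment at which its call begins: read the wrist's pose just before it. camera_model takes no time and is no camera call; for the wrist camera it gives the pose at the moment of the call.
- r.close_job(): hands the job in; it is judged then, once.
The state is a dict: "clock": time; "qpos": joint angles; "qd": joint speeds; "joint_torque": joint torques, N m; "ee_pos": TCP position; "tool_rot": TCP orientation; "contact_force": force on the tool from outside, world axes, zero at the start; "torque": the same for the moment, N m; "finger_gap": finger opening in m; "grip_force": force on a finger pad.
Only numpy, scipy, OpenCV 4.12 (cv2) and the standard library are available. Lean on these libraries where they do the work, as an engineer would, in place of code of your own. Each camera call takes 0.05 s, during which the arm holds its last target. There are 200 camera calls.

TASK

Three sealed tubs on the packing table look alike, but only some got a full jar of berries and the others are empty, which can be told only by their weight. Put every full tub into the slatted wooden crate and every empty one into the plain shallow tray, standing flat on the floor of it. Keep the tubs upright, set them down rather than dropping them, and leave the berry punnets and the label roll where they are.

Things in the scene. Friction and masses are not known exactly. Their poses are not given: they have to be found in the camera images.
- tub_a: one of three identical sealed opaque white plastic tubs with a grey panel on the lid, 110 long (own x) x 60 wide (own y) x 80 mm high, upright, own z up; origin at the centre of the underside. The lid is taped on and flush with the sides; the sides are flat and rigid and can be gripped across the 60 mm width. A full tub weighs 0.33 to 0.44 kg in all, an empty one 0.10 to 0.12 kg; which tubs are full differs every time (one or two of the three) and cannot be seen
- tub_b: one of three identical sealed opaque white plastic tubs with a grey panel on the lid, 110 long (own x) x 60 wide (own y) x 80 mm high, upright, own z up; origin at the centre of the underside. The lid is taped on and flush with the sides; the sides are flat and rigid and can be gripped across the 60 mm width. A full tub weighs 0.33 to 0.44 kg in all, an empty one 0.10 to 0.12 kg; which tubs are full differs every time (one or two of the three) and cannot be seen
- tub_c: one of three identical sealed opaque white plastic tubs with a grey panel on the lid, 110 long (own x) x 60 wide (own y) x 80 mm high, upright, own z up; origin at the centre of the underside. The lid is taped on and flush with the sides; the sides are flat and rigid and can be gripped across the 60 mm width. A full tub weighs 0.33 to 0.44 kg in all, an empty one 0.10 to 0.12 kg; which tubs are full differs every time (one or two of the three) and cannot be seen
- crate: slatted wooden crate, fixed to the table, open on top: 270 (own x) x 160 (own y) mm outside, 258 x 148 inside, floor top 6 mm above the table, sides of two slats with gaps, 43 mm high, with a 16 mm square post 50 mm high inside each corner (its faces 21 mm in from the outer sides). Origin at the centre of the underside, on the table. For full tubs; holds two end to end along its x. Crate and tray may stand on either side
- tray: plain shallow grey plastic tray, fixed to the table, open on top: 270 (own x) x 160 (own y) mm outside, 258 x 148 inside, floor top 6 mm above the table, unbroken sides 20 mm high. Origin at the centre of the underside, on the table. For empty tubs; holds two end to end along its x
- punnet_a: clear plastic punnet of blueberries with a lid, 104 x 124 x 44 mm, origin at the centre of its underside; a loose bystander, to be left where it stands
- punnet_b: a second clear punnet of blueberries, the same as punnet_a; a loose bystander, to be left where it stands
- label_roll: paper label roll lying flat, 66 mm across, 30 mm high, origin at the centre of its underside; a loose bystander, to be left where it stands
There are look-alikes about, which are no part of the job. What is shaped like the tub_c but blue or yellow is not meant.

How it is judged:
At the end, for the whole second after the job is handed in: Each tub stands upright (within 0.15 rad) and at rest on the floor of a container, its centre within the container's sides: full tubs in the slatted crate (weight borne by the crate over 2.2 N), empty tubs in the plain tray (weight borne by the tray 0.4 to 2.2 N) (((x of tub_a in the frame of crate between -0.13 and 0.13 m and y of tub_a in the frame of crate between -0.075 and 0.075 m and z of tub_a in the frame of crate between 0 and 0.014 m and contact force between tub_a and crate above 2.2 N) or (x of tub_a in the frame of tray between -0.13 and 0.13 m and y of tub_a in the frame of tray between -0.075 and 0.075 m and z of tub_a in the frame of tray between 0 and 0.014 m and contact force between tub_a and tray between 0.4 and 2.2 N)) and angle between each of tub_a, tub_b, tub_c's own z axis and vertical below 0.15 rad and linear speed of each of tub_a, tub_b, tub_c below 0.03 m/s and ((x of tub_b in the frame of crate between -0.13 and 0.13 m and y of tub_b in the frame of crate between -0.075 and 0.075 m and z of tub_b in the frame of crate between 0 and 0.014 m and contact force between tub_b and crate above 2.2 N) or (x of tub_b in the frame of tray between -0.13 and 0.13 m and y of tub_b in the frame of tray between -0.075 and 0.075 m and z of tub_b in the frame of tray between 0 and 0.014 m and contact force between tub_b and tray between 0.4 and 2.2 N)) and ((x of tub_c in the frame of crate between -0.13 and 0.13 m and y of tub_c in the frame of crate between -0.075 and 0.075 m and z of tub_c in the frame of crate between 0 and 0.014 m and contact force between tub_c and crate above 2.2 N) or (x of tub_c in the frame of tray between -0.13 and 0.13 m and y of tub_c in the frame of tray between -0.075 and 0.075 m and z of tub_c in the frame of tray between 0 and 0.014 m and contact force between tub_c and tray between 0.4 and 2.2 N))); the robot touches nothing.
It fails at once if a tub is dropped or thrown: moving over 0.6 m/s with no finger on it (a fall of about 2 cm) ((linear speed of tub_a above 0.6 m/s and contact force between the fingers and tub_a below 0.02 N) or (linear speed of tub_b above 0.6 m/s and contact force between the fingers and tub_b below 0.02 N) or (linear speed of tub_c above 0.6 m/s and contact force between the fingers and tub_c below 0.02 N)).
It fails at once if a tub is tipped by more than 0.7 rad (angle between any of tub_a, tub_b, tub_c's own z axis and vertical above 0.7 rad).
It fails at once if a punnet or the label roll is moved by more than 3 cm (distance of any of punnet_a, punnet_b, label_roll from where it was at the start of the episode above 0.03 m).
It also fails if it takes over 64 s, if anything falls off the work surface, if the arm or the gripper's body presses on something with over 40 N, if the wrist force passes 120 N, or if a joint passes its speed limit or range.

## Working session

There is one attempt and no reset: what is moved stays moved. The work goes in short steps, Python scripts to look and compute and a shell command to move; the robot and the scene stay as the last step left them, time stands still between calls to the robot, and variables do not carry over. Pictures are saved under pics/ and viewed, at most 10 in all, crops included, and the job is handed in when it is done.

```bash
ls; mkdir -p pics; python3 - <<'E'
from workcell import r
import cv2,numpy as np
s=r.sense();print(s)
for n in("top","scene"):
    p,d=r.get_image(n);cv2.imwrite(f"pics/{n}0.png",p[...,::-1]);np.savez(f"{n}0.npz",p=p,d=d);m=r.camera_model(n);print(n,m)
E
```

```text
pics
{'clock': 0.0, 'qpos': array([ 1.14147360e+00,  2.07442981e-01,  1.54296409e+00,  5.07413601e-06,
        1.39349374e+00, -1.50476946e-01]), 'qd': array([-0.00013416,  0.00105406, -0.00267793, -0.00033953,  0.00060291,
        0.00145677]), 'joint_torque': array([-6.72976676e-04, -3.83030891e+01, -2.91585499e+01, -4.91297124e-04,
        1.07644251e-02, -1.14111899e-05]), 'ee_pos': array([0.15794362, 0.5520929 , 0.23010791]), 'tool_rot': array([ 1.38971980e-01,  9.90295641e-01, -1.10520605e-03, -3.32292557e-04]), 'contact_force': array([ 0.21367402, -0.98947323,  0.19615192]), 'torque': array([ 0.04773236,  0.00677411, -0.05499841]), 'grip_force': 0.0, 'finger_gap': 0.08536035974716205}
top {'fx': 418.1449463203177, 'fy': 418.1449463203177, 'cx': 324.5499974887905, 'cy': 199.29257486751285, 'rvec': array([ 2.11401125, -2.14522501,  0.14951917]), 'tvec': array([0.02721811, 0.53305054, 0.90932077])}
scene {'fx': 440.976627222437, 'fy': 440.976627222437, 'cx': 317.06834609104845, 'cy': 198.2452306151657, 'rvec': array([ 1.89859015,  1.46737537, -0.67609471]), 'tvec': array([-0.11300544, -0.29186695,  1.47884136])}
```

View pics/top0.png

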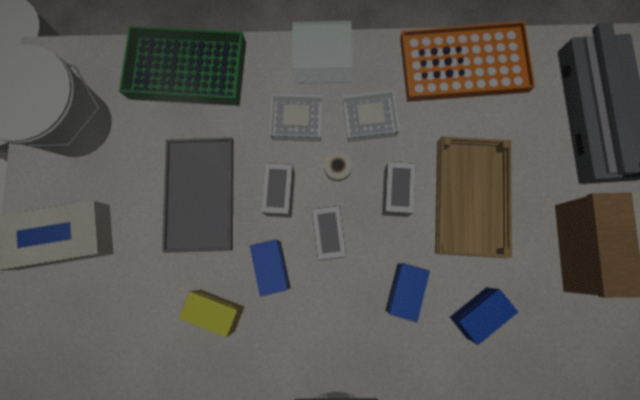

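View pics/scene0.png

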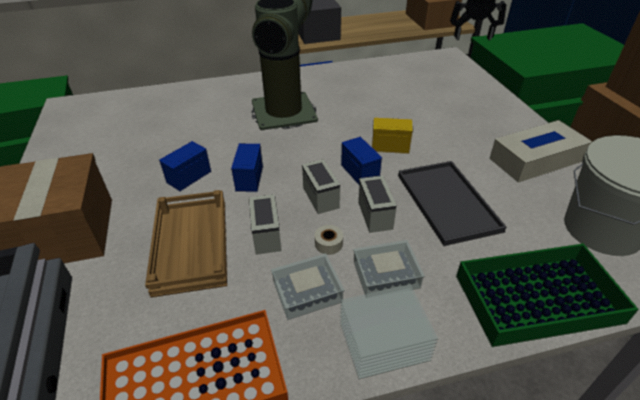

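Top view: three white tubs with grey panels at (277,188), (329,233) and (400,188). Blue boxes at (269,267), (408,292) and (485,315) and the yellow one at (209,313) have the same shape but the wrong colour, so they're not meant. The tray is at (198,194), the crate at (474,196), the roll at (338,165) and the punnets at (297,117) and (370,115). Next I'll measure from both views and enlarge a crop to confirm.

```bash
cat > h.py <<'E'
import numpy as np,cv2
def cam(m):
    R,_=cv2.Rodrigues(np.array(m["rvec"]));t=np.array(m["tvec"]);return R,t
def ray(m,uv):
    R,t=cam(m);d=np.array([(uv[0]-m["cx"])/m["fx"],(uv[1]-m["cy"])/m["fy"],1.]);return -R.T@t,R.T@d
def onz(m,uv,z):
    o,d=ray(m,uv);return o+d*(z-o[2])/d[2]
def tri(m1,u1,m2,u2):
    o,d=ray(m1,u1);p,e=ray(m2,u2);d=d/np.linalg.norm(d);e=e/np.linalg.norm(e)
    s=np.linalg.lstsq(np.c_[d,-e],p-o,rcond=None)[0];a=o+d*s[0];b=p+e*s[1];return (a+b)/2,np.linalg.norm(a-b)
def blobs(mask,lo,hi):
    n,l,st,c=cv2.connectedComponentsWithStats(mask.astype(np.uint8))
    out=[]
    for i in range(1,n):
        if lo<st[i,4]<hi:
            cs,_=cv2.findContours((l==i).astype(np.uint8),cv2.RETR_EXTERNAL,cv2.CHAIN_APPROX_NONE)
            out.append((cv2.minAreaRect(np.vstack(cs)),st[i,4],c[i]))
    return out
E
python3 - <<'E'
from h import *
from workcell import r
T=np.load("top0.npz");S=np.load("scene0.npz");mt,ms=r.camera_model("top"),r.camera_model("scene")
def grey(p):
    q=p.astype(int);return (q.max(2)-q.min(2)<18)&(q.max(2)<115)&(q.max(2)>40)
gt=[b for b in blobs(grey(T["p"]),300,900) if 150<b[2][0]<450 and b[2][1]>140]
gs=[b for b in blobs(grey(S["p"]),100,600) if 230<b[2][0]<420 and 130<b[2][1]<240]
for b in gt: print("top",np.round(b[2],1),b[1],np.round(b[0][1],1))
for b in gs: print("scene",np.round(b[2],1),b[1])
for b in gt:
    for c in gs:
        P,e=tri(mt,b[2],ms,c[2])
        if e<.015 and .04<P[2]<.12: print("panel",np.round(b[2],0),np.round(c[2],0),"P",P.round(4),"err",round(e,4))
    z=.08;cor=np.array([onz(mt,u,z)[:2] for u in cv2.boxPoints(b[0])]);e=[cor[1]-cor[0],cor[2]-cor[1]];L=max(e,key=np.linalg.norm)
    print(" ctr z.08",onz(mt,b[2],z).round(4),"size",[round(np.linalg.norm(x),3) for x in e],"yaw",round(np.degrees(np.arctan2(L[1],L[0]))%180,1))
p=T["p"].astype(int)
tm=(p.max(2)<100)&(p.max(2)-p.min(2)<25);cm=(p[...,0]-p[...,2]>35)
for n,m,x0,x1,z in(("tray",tm,150,245,.02),("crate",cm,425,520,.043)):
    m=m.copy();m[:, :x0]=0;m[:,x1:]=0;m[:120]=0;m[270:]=0
    for b in blobs(m,2000,20000):
        cor=np.array([onz(mt,u,z)[:2] for u in cv2.boxPoints(b[0])]);e=[cor[1]-cor[0],cor[2]-cor[1]];L=max(e,key=np.linalg.norm)
        print(n,b[1],cv2.boxPoints(b[0]).round(0).tolist(),"ctr",cor.mean(0).round(4),"size",[round(np.linalg.norm(x),3) for x in e],"yaw",round(np.degrees(np.arctan2(L[1],L[0]))%180,1))
# depth map height at points
def dz(u,v):
    R,t=cam(mt);d=T["d"][v,u];return (R.T@(np.array([(u-mt["cx"])/mt["fx"]*d,(v-mt["cy"])/mt["fy"]*d,d])-t)).round(4)
for uv in((278,188),(329,233),(400,188),(198,194),(474,196),(446,200),(338,150)):print(uv,dz(*uv))
cr=cv2.resize(T["p"][90:290,155:520],None,fx=2.18,fy=2.18,interpolation=cv2.INTER_CUBIC)
cv2.imwrite("pics/crop.png",cv2.convertScaleAbs(cr[...,::-1],alpha=1.4))
E
```

```text
top [276.1 188. ] 831 [20.5 41. ]
top [400.4 186.8] 846 [20.8 41. ]
top [328.4 232.4] 882 [42.4 21. ]
scene [320.2 173.7] 370
scene [377.2 191.3] 425
scene [263.  211.5] 482
panel [276. 188.] [377. 191.] P [0.5546 0.1249 0.0787] err 0.0006
 ctr z.08 [0.5544 0.125  0.08  ] size [np.float64(0.092), np.float64(0.046)] yaw 176.3
panel [400. 187.] [263. 212.] P [ 0.5527 -0.1483  0.0784] err 0.0005
 ctr z.08 [ 0.5524 -0.1478  0.08  ] size [np.float64(0.091), np.float64(0.046)] yaw 175.3
panel [328. 232.] [320. 174.] P [0.4548 0.0111 0.0791] err 0.0005
 ctr z.08 [0.4548 0.0113 0.08  ] size [np.float64(0.046), np.float64(0.092)] yaw 6.5
tray 8175 [[161.0, 136.0], [234.0, 136.0], [234.0, 253.0], [161.0, 253.0]] ctr [0.5565 0.3187] size [np.float64(0.177), np.float64(0.279)] yaw 1.2
crate 6149 [[440.0, 144.0], [502.0, 144.0], [502.0, 255.0], [440.0, 255.0]] ctr [ 0.5302 -0.3117] size [np.float64(0.142), np.float64(0.254)] yaw 175.4
(278, 188) [0.5547 0.1212 0.0774]
(329, 233) [0.4535 0.0101 0.0805]
(400, 188) [ 0.5497 -0.1467  0.08  ]
(198, 194) [0.5573 0.3223 0.0046]
(474, 196) [ 0.5414 -0.3314  0.0064]
(446, 200) [ 0.5335 -0.2665  0.0023]
(338, 150) [ 6.606e-01 -1.400e-02  6.000e-04]
```

View pics/crop.png

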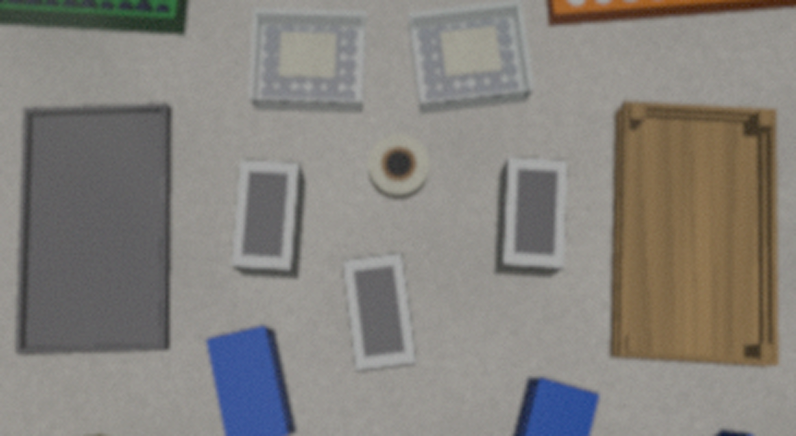

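The crop confirms three white tubs with grey panels, which differ clearly from the blue boxes. Lids triangulate to z≈0.079. Next: tray and crate frames by height from both views, and the first move.

```bash
cat >> h.py <<'E'
def cloud(m,d):
    R,t=cam(m);v,u=np.mgrid[:400,:640];P=np.stack([(u-m["cx"])/m["fx"]*d,(v-m["cy"])/m["fy"]*d,d],-1)-t
    return P@R
def need(s,x,y,z,yaw):
    "tub pose -> shift in tool axes /200mm and turn /30deg"
    from scipy.spatial.transform import Rotation as Ro
    R=Ro.from_quat(s["tool_rot"]).as_matrix();d=R.T@(np.array([x,y,z])-s["ee_pos"])
    h=np.degrees(np.arctan2(R[1,1],R[0,1]));dh=(yaw+90-h+90)%180-90
    print("shift",(d/.2).round(3),"turn",round(-dh/30,3),"| pose",s["ee_pos"].round(4),"ycl",round(h,1),"q6",round(s["qpos"][5],2),"t",s["clock"],"F",s["contact_force"].round(2),"gap",round(s["finger_gap"],4))
E
python3 - <<'E'
from h import *
from workcell import r
from numpy.linalg import norm
for n in("top","scene"):
    D=np.load(n+"0.npz");P=cloud(r.camera_model(n),D["d"])
    for k,lo,hi,y0,y1 in(("tray",.012,.03,.21,.43),("crate",.03,.058,-.43,-.21)):
        X,Y,Z=P[...,0],P[...,1],P[...,2];m=(X>.38)&(X<.72)&(Y>y0)&(Y<y1)&(Z>lo)&(Z<hi)&(D["d"]>0)
        q=P[m];b=cv2.minAreaRect(q[:,:2].astype(np.float32))
        f=(abs(X-.55)<.06)&(abs(Y-(y0+y1)/2)<.04)&(D["d"]>0)
        print(n,k,m.sum(),"ctr",np.round(b[0],4),"size",np.round(b[1],3),"ang",round(b[2],1),"rim z",np.percentile(q[:,2],[50,95]).round(4),"floor",np.median(Z[f]).round(4))
m=r.camera_model("top")
for k,z,C in(("tray",.02,[(25,107),(169,104),(168,348),(19,352)]),("crate",.046,[(617,103),(776,108),(777,363),(612,356)])):
    w=np.array([onz(m,(c[0]/2.18+155,c[1]/2.18+90),z)[:2] for c in C]);w0=np.array([onz(m,(c[0]/2.18+155,c[1]/2.18+90),0)[:2] for c in C])
    print(k,w.round(3).tolist(),"ctr",w.mean(0).round(4),"z0",w0.round(3).tolist())
s=r.sense();need(s,.5545,.125,.16,176.3)
E
```

```text
top tray 1111 ctr [0.5562 0.3197] size [0.27  0.162] ang 1.0 rim z [0.0192 0.0224] floor 0.0061
top crate 1644 ctr [ 0.5375 -0.3225] size [0.162 0.271] ang 85.8 rim z [0.0425 0.0503] floor 0.006
scene tray 984 ctr [0.5567 0.3193] size [0.275 0.163] ang 0.7 rim z [0.0181 0.0215] floor 0.0058
scene crate 1616 ctr [ 0.5383 -0.3223] size [0.161 0.275] ang 86.0 rim z [0.0419 0.0496] floor 0.0058
tray [[0.69, 0.398], [0.69, 0.239], [0.423, 0.234], [0.421, 0.392]] ctr [0.5562 0.3157] z0 [[0.696, 0.407], [0.697, 0.244], [0.424, 0.239], [0.422, 0.4]]
crate [[0.674, -0.245], [0.665, -0.411], [0.399, -0.39], [0.408, -0.225]] ctr [ 0.5364 -0.3179] z0 [[0.688, -0.257], [0.679, -0.432], [0.399, -0.41], [0.409, -0.236]]
shift [-2.494 -1.507  0.353] turn -0.409 | pose [0.1579 0.5521 0.2302] ycl 74.0 q6 -0.15 t 0.1 F [-0.31 -0.19 -0.15] gap 0.0851
```

```bash
python3 -m creep '[[[-0.83,-0.5,0],0],[[-0.83,-0.5,0],0],[[-0.83,-0.5,0],0],[[-0.83,-0.5,0],0]]' 100 40
python3 -m creep '[[[-0.83,-0.5,0],0],[[-0.83,-0.5,0],0],[[-0.83,-0.5,0],0],[[-0.83,-0.5,0],0]]'
python3 -m creep '[[[-0.83,-0.5,0.2],-0.41],[[-0.83,-0.5,0.2],-0.41],[[-0.83,-0.5,0.2],-0.41],[[-0.83,-0.5,0.2],-0.41],[[-0.83,-0.5,0.2],-0.41]]'
python3 - <<'E'
from h import *
from workcell import r
need(r.sense(),.5545,.125,.042,176.3)
E
```

```text
clock: 0.6
ee_pos: [0.2924, 0.4082, 0.2308]
tool_rot: [0.142, 0.99, -0.001, 0.0]
contact_force: [-0.8, 0.6, -0.1]
finger_gap: 0.0851
grip_force: 0.0
clock: 1.1
ee_pos: [0.4243, 0.2671, 0.231]
tool_rot: [0.141, 0.99, -0.0, 0.0]
contact_force: [-1.2, 0.0, -0.1]
finger_gap: 0.0853
grip_force: 0.0
clock: 1.72
ee_pos: [0.554, 0.1282, 0.1905]
tool_rot: [0.032, 0.999, 0.0, -0.001]
contact_force: [0.2, 0.0, -1.3]
finger_gap: 0.0854
grip_force: 0.0
shift [-0.005 -0.016  0.742] turn 0.0 | pose [0.554  0.1282 0.1905] ycl 86.3 q6 -1.43 t 1.725 F [ 0.19  0.02 -1.28] gap 0.0854
```

```bash
python3 -m creep '[[[0,-0.016,0.3],0],[[0,-0.016,0.6],0],[[0,-0.016,0.742],0],[[0,-0.016,0.742],0]]'
python3 -m creep '[[[0,0,0],0],[[0,0,0],0],[[0,0,0],0],[[0,0,0],0]]' 0 40
python3 -m creep '[[[0,0,-0.1],0],[[0,0,-0.3],0],[[0,0,-0.5],0],[[0,0,-0.65],0],[[0,0,-0.65],0]]'
python3 -m creep '[[[0,0,0],0],[[0,0,0],0]]' | grep force
python3 -m creep '[[[0,0,0],0]]' | grep force
python3 -m creep '[[[0,0,0],0]]' | grep force
python3 -m creep '[[[0,0,0],0]]'
python3 - <<'E'
from h import *
from workcell import r
s=r.sense();need(s,.4915,.3183,.17,1);need(s,.473,-.3179,.17,175.9)
E
```

```text
clock: 2.22
ee_pos: [0.5504, 0.1262, 0.0405]
tool_rot: [0.031, 1.0, -0.0, -0.003]
contact_force: [-0.6, 0.6, -0.1]
finger_gap: 0.0857
grip_force: 0.0
clock: 2.72
ee_pos: [0.5563, 0.1248, 0.0457]
tool_rot: [0.032, 0.999, 0.001, 0.002]
contact_force: [-0.9, 2.2, 7.2]
finger_gap: 0.0596
grip_force: 45.1
clock: 3.35
ee_pos: [0.5563, 0.1243, 0.1759]
tool_rot: [0.032, 0.999, 0.0, 0.003]
contact_force: [0.9, 0.0, -3.5]
finger_gap: 0.0597
grip_force: 44.9
contact_force: [0.2, 0.7, -3.5]
grip_force: 44.9
contact_force: [-0.9, 0.5, -3.3]
grip_force: 44.9
contact_force: [0.2, -0.5, -3.4]
grip_force: 44.9
clock: 3.98
ee_pos: [0.5542, 0.1242, 0.1726]
tool_rot: [0.032, 0.999, -0.0, -0.0]
contact_force: [-0.7, 0.2, -4.2]
finger_gap: 0.0596
grip_force: 44.9
shift [0.375 0.949 0.013] turn -0.156 | pose [0.5542 0.1242 0.1726] ycl 86.3 q6 -1.44 t 3.975 F [-0.65  0.19 -4.18] gap 0.0596
shift [ 0.263 -2.232  0.013] turn 0.014 | pose [0.5542 0.1242 0.1726] ycl 86.3 q6 -1.44 t 3.975 F [-0.65  0.19 -4.18] gap 0.0596
```

Tub at y=+0.125 weighs about 3.6 N, so it is full and goes into the crate, far slot.

```bash
python3 -m creep '[[[-0.126,-0.745,0],0],[[-0.126,-0.745,0],0],[[-0.126,-0.745,0],0]]' |grep ee_pos
python3 -m creep '[[[-0.126,-0.745,0],0],[[-0.126,-0.745,0],0],[[-0.126,-0.745,0],0]]'|grep ee_pos
python3 -m creep '[[[-0.126,-0.745,0],0.014],[[-0.126,-0.745,0],0.014],[[-0.126,-0.745,0],0.014],[[-0.126,-0.745,0],0.014],[[-0.126,-0.745,0],0.014]]'
python3 - <<'E'
from h import *
from workcell import r
s=r.sense();need(s,.601,-.327,.05,175.9)
E
```

```text
ee_pos: [0.5703, -0.0294, 0.1732]
ee_pos: [0.5857, -0.1804, 0.1732]
clock: 5.35
ee_pos: [0.6008, -0.326, 0.1724]
tool_rot: [0.036, 0.999, 0.001, -0.0]
contact_force: [0.3, 0.8, -3.8]
finger_gap: 0.0594
grip_force: 49.6
shift [-0.002 -0.006  0.612] turn 0.0 | pose [ 0.6008 -0.326   0.1724] ycl 85.9 q6 -2.12 t 5.35 F [ 0.31  0.82 -3.8 ] gap 0.0594
```

```bash
python3 -m creep '[[[0,0,0.25],0],[[0,0,0.45],0],[[0,0,0.55],0],[[0,0,0.55],0],[[0,0,0.55],0]]'
python3 -m creep '[[[0,0,0.02],0],[[0,0,0.03],0],[[0,0,0.03],0]]'
```

```text
clock: 5.98
ee_pos: [0.6027, -0.3275, 0.0653]
tool_rot: [0.035, 0.999, -0.001, 0.002]
contact_force: [0.1, -0.3, -3.8]
finger_gap: 0.0595
grip_force: 49.6
clock: 6.35
ee_pos: [0.601, -0.3268, 0.057]
tool_rot: [0.036, 0.999, -0.0, 0.0]
contact_force: [0.4, 0.4, -4.6]
finger_gap: 0.059
grip_force: 49.6
```

```bash
for i in 1 ; do python3 -m creep '[[[0,0,0.015],0],[[0,0,0.015],0]]' | grep -E "ee_pos|contact"; done
python3 -m creep '[[[0,0,0.01],0],[[0,0,0.01],0]]' | grep -E "ee_pos|contact"
python3 -m creep '[[[0,0,0.01],0],[[0,0,0.01],0]]' | grep -E "ee_pos|contact"
```

```text
ee_pos: [0.6007, -0.3266, 0.0534]
contact_force: [-0.1, 0.7, -3.6]
ee_pos: [0.6013, -0.3269, 0.0521]
contact_force: [0.1, 0.8, -2.4]
ee_pos: [0.6012, -0.3269, 0.052]
contact_force: [-4.9, 2.1, 4.5]
```

```bash
python3 -m creep '[[[0,0,0],0],[[0,0,0],0],[[0,0,0],0]]' 100 | tail -3
python3 -m creep '[[[0,0,-0.2],0],[[0,0,-0.5],0],[[0,0,-0.65],0],[[0,0,-0.65],0]]' | grep -E "ee_pos|contact"
python3 -m creep '[[[0.24,0.88,0],0.02],[[0.24,0.88,0],0.02],[[0.24,0.88,0],0.02],[[0.24,0.88,0],0.02],[[0.24,0.88,0],0.02]]' | grep -E "ee_pos|contact"
python3 - <<'E'
from h import *
from workcell import r
s=r.sense();need(s,.5526,-.1482,.042,175.3)
m=r.camera_model("top");p,d=r.get_image("top");np.savez("top1.npz",p=p,d=d)
P=cloud(m,d);k=(P[...,2]>.06)&(P[...,2]<.1)&(d>0)&(P[...,0]<.75)
for b,a,c in blobs(k,800,2600):
    w=onz(m,c,.08);print(w.round(3),a,np.round(b[1],0),np.round(c,0))
cv2.imwrite("pics/top1.png",p[...,::-1])
E
```

```text
contact_force: [0.2, -0.3, -0.0]
finger_gap: 0.0854
grip_force: 0.0
ee_pos: [0.6033, -0.3284, 0.1844]
contact_force: [0.3, 0.2, -0.1]
ee_pos: [0.5653, -0.1478, 0.1786]
contact_force: [-0.2, -0.2, -0.7]
shift [ 0.062 -0.007  0.683] turn 0.001 | pose [ 0.5653 -0.1478  0.1786] ycl 85.3 q6 -1.89 t 8.6 F [-0.21 -0.21 -0.74] gap 0.0853
[ 0.651 -0.589  0.08 ] 2100 [86. 47.] [599. 140.]
[ 0.416 -0.519  0.08 ] 1042 [96. 12.] [579. 247.]
[0.454 0.011 0.08 ] 1448 [52. 28.] [328. 233.]
[0.382 0.141 0.08 ] 1535 [53. 30.] [268. 268.]
[ 0.276 -0.316  0.08 ] 1757 [34. 54.] [487. 316.]
[0.288 0.267 0.08 ] 1651 [53. 32.] [208. 314.]
```

```bash
python3 -m creep '[[[0.062,-0.007,0.2],0],[[0.062,-0.007,0.5],0],[[0.062,-0.007,0.683],0],[[0.062,-0.007,0.683],0],[[0.062,-0.007,0.683],0]]' | grep -E "ee_pos|contact"
python3 -m creep '[[[0,0,0],0],[[0,0,0],0],[[0,0,0],0],[[0,0,0],0]]' 0 40
python3 -m creep '[[[0,0,-0.1],0],[[0,0,-0.3],0],[[0,0,-0.5],0],[[0,0,-0.65],0],[[0,0,-0.65],0]]' |grep ee_pos
python3 -m creep '[[[0,0,0],0],[[0,0,0],0]]' | grep force
python3 -m creep '[[[0,0,0],0]]' | grep contact
python3 -m creep '[[[0,0,0],0]]' | grep contact
python3 -m creep '[[[0,0,0],0]]' | grep contact
python3 - <<'E'
from h import *
from workcell import r
s=r.sense();need(s,.6199,.3206,.17,1);need(s,.4747,-.3179,.17,175.9)
E
```

```text
ee_pos: [0.5547, -0.1498, 0.0445]
contact_force: [0.6, 0.2, 0.2]
clock: 9.78
ee_pos: [0.5552, -0.1491, 0.0457]
tool_rot: [0.041, 0.999, -0.001, 0.002]
contact_force: [-0.1, -1.0, 5.8]
finger_gap: 0.0596
grip_force: 44.6
ee_pos: [0.5554, -0.1489, 0.1766]
contact_force: [0.4, -0.3, -1.0]
grip_force: 43.9
contact_force: [-0.4, -0.4, -1.6]
contact_force: [0.0, -0.8, -1.6]
contact_force: [-0.3, 0.0, -1.0]
shift [-0.141  2.363  0.015] turn -0.19 | pose [ 0.5532 -0.1482  0.173 ] ycl 85.3 q6 -1.9 t 11.025 F [-0.33  0.03 -1.  ] gap 0.0592
shift [ 0.322 -0.878  0.015] turn -0.02 | pose [ 0.5532 -0.1482  0.173 ] ycl 85.3 q6 -1.9 t 11.025 F [-0.33  0.03 -1.  ] gap 0.0592
```

View pics/top1.png

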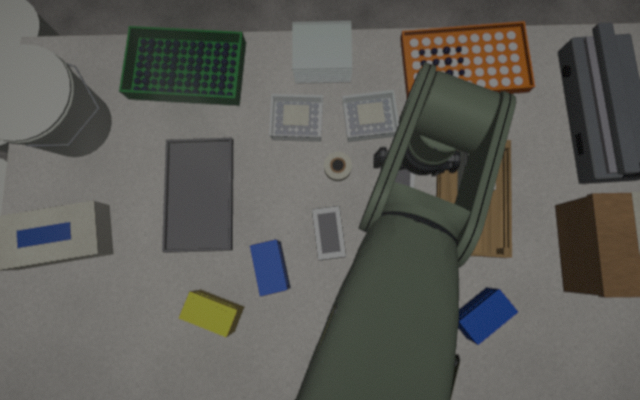

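The picture shows the arm over the crate, with the roll at (338,165) and the punnets undisturbed. This tub weighs about 1.2 N, so it is empty and goes into the tray, far slot.

```bash
python3 -m creep '[[[-0.047,0.788,0],0],[[-0.047,0.788,0],0],[[-0.047,0.788,0],0]]' |grep ee_pos
python3 -m creep '[[[-0.047,0.788,0],0],[[-0.047,0.788,0],0],[[-0.047,0.788,0],0]]'|grep ee_pos
python3 -m creep '[[[-0.047,0.788,0],-0.19],[[-0.047,0.788,0],-0.19],[[-0.047,0.788,0],-0.19],[[-0.047,0.788,0],-0.19],[[-0.047,0.788,0],-0.19]]'
python3 - <<'E'
from h import *
from workcell import r
s=r.sense();need(s,.6199,.3206,.0565,1)
E
```

```text
ee_pos: [0.5756, 0.0109, 0.1734]
ee_pos: [0.5978, 0.1677, 0.1734]
clock: 12.4
ee_pos: [0.6199, 0.3201, 0.1729]
tool_rot: [-0.009, 1.0, -0.0, -0.0]
contact_force: [-0.1, -0.5, -1.8]
finger_gap: 0.0596
grip_force: 44.7
shift [-0.     0.003  0.582] turn 0.0 | pose [0.6199 0.3201 0.1729] ycl 91.0 q6 -1.24 t 12.4 F [-0.08 -0.47 -1.78] gap 0.0596
```

```bash
python3 -m creep '[[[0,0,0.25],0],[[0,0,0.45],0],[[0,0,0.58],0],[[0,0,0.58],0],[[0,0,0.58],0]]'| grep -E "ee_pos|contact"
python3 -m creep '[[[0,0,0.01],0],[[0,0,0.01],0]]' | grep -E "ee_pos|contact"
python3 -m creep '[[[0,0,0.01],0],[[0,0,0.01],0]]' | grep -E "ee_pos|contact"
python3 -m creep '[[[0,0,0.01],0],[[0,0,0.01],0]]' | grep -E "ee_pos|contact"
```

```text
ee_pos: [0.6211, 0.3199, 0.0588]
contact_force: [0.8, -0.5, 0.4]
ee_pos: [0.6205, 0.3208, 0.0563]
contact_force: [0.2, -0.5, -1.3]
ee_pos: [0.6198, 0.3207, 0.0531]
contact_force: [0.2, 0.2, -1.8]
ee_pos: [0.6203, 0.3209, 0.0518]
contact_force: [-0.5, 0.1, 1.0]
```

```bash
python3 -m creep '[[[0,0,0],0],[[0,0,0],0],[[0,0,0],0]]' 100 | tail -3
python3 -m creep '[[[0,0,-0.2],0],[[0,0,-0.5],0],[[0,0,-0.65],0],[[0,0,-0.65],0]]' | grep -E "ee_pos|contact"
python3 -m creep '[[[0.41,-0.78,0],0],[[0.41,-0.78,0],0],[[0.41,-0.78,0],0],[[0.41,-0.78,0],0]]' | grep ee_pos
python3 -m creep '[[[0.41,-0.78,0],-0.18],[[0.41,-0.78,0],-0.18],[[0.41,-0.78,0],-0.18],[[0.41,-0.78,0],-0.18],[[0.41,-0.78,0],-0.18]]' | grep ee_pos
python3 - <<'E'
from h import *
from workcell import r
s=r.sense();need(s,.4548,.0112,.042,6.5)
E
```

```text
contact_force: [-0.4, -0.5, -1.1]
finger_gap: 0.0855
grip_force: 0.0
ee_pos: [0.6225, 0.3216, 0.186]
contact_force: [0.5, 0.1, 0.1]
ee_pos: [0.5375, 0.1605, 0.1785]
ee_pos: [0.4621, 0.0066, 0.1808]
shift [0.033 0.026 0.694] turn -0.003 | pose [0.4621 0.0066 0.1808] ycl 96.4 q6 -1.86 t 15.775 F [ 0.62  0.4  -0.34] gap 0.0852
```

```bash
python3 -m creep '[[[0.033,0.026,0.2],0],[[0.033,0.026,0.5],0],[[0.033,0.026,0.694],0],[[0.033,0.026,0.694],0],[[0.033,0.026,0.694],0]]' | grep -E "ee_pos|contact"
python3 -m creep '[[[0,0,0],0],[[0,0,0],0],[[0,0,0],0],[[0,0,0],0]]' 0 40
python3 -m creep '[[[0,0,-0.1],0],[[0,0,-0.3],0],[[0,0,-0.5],0],[[0,0,-0.65],0],[[0,0,-0.65],0]]' |grep ee_pos
python3 -m creep '[[[0,0,0],0],[[0,0,0],0]]' | grep force
python3 -m creep '[[[0,0,0],0]]' | grep contact
python3 -m creep '[[[0,0,0],0]]' | grep contact
python3 -m creep '[[[0,0,0],0]]' | grep contact
python3 - <<'E'
from h import *
from workcell import r
s=r.sense();need(s,.4929,.3184,.17,1);need(s,.4747,-.3179,.17,175.9)
E
```

```text
ee_pos: [0.4562, 0.011, 0.0436]
contact_force: [0.5, 0.3, -0.2]
clock: 16.9
ee_pos: [0.4566, 0.01, 0.0445]
tool_rot: [-0.056, 0.998, -0.0, 0.002]
contact_force: [-0.4, -0.0, 6.2]
finger_gap: 0.0594
grip_force: 45.1
ee_pos: [0.4562, 0.01, 0.1748]
contact_force: [-0.2, -0.4, -3.9]
grip_force: 45.4
contact_force: [0.2, -0.1, -4.0]
contact_force: [-0.4, 0.3, -3.8]
contact_force: [0.5, -0.2, -4.0]
shift [-0.363  1.509  0.011] turn 0.18 | pose [0.4544 0.0103 0.1722] ycl 96.4 q6 -1.85 t 18.15 F [ 0.47 -0.18 -4.02] gap 0.0592
shift [ 0.082 -1.642  0.011] turn 0.35 | pose [0.4544 0.0103 0.1722] ycl 96.4 q6 -1.85 t 18.15 F [ 0.47 -0.18 -4.02] gap 0.0592
```

Weighs about 3.9 N, so it is full and goes into the crate, near slot.

```bash
python3 -m creep '[[[0.041,-0.821,0],0],[[0.041,-0.821,0],0],[[0.041,-0.821,0],0],[[0.041,-0.821,0],0]]' |grep ee_pos
python3 -m creep '[[[0.041,-0.821,0],0.35],[[0.041,-0.821,0],0.35],[[0.041,-0.821,0],0.35],[[0.041,-0.821,0],0.35],[[0.041,-0.821,0],0.35]]' | grep ee_pos
python3 - <<'E'
from h import *
from workcell import r
s=r.sense();need(s,.4747,-.3179,.056,175.9)
E
```

```text
ee_pos: [0.4651, -0.1568, 0.1729]
ee_pos: [0.4746, -0.3165, 0.1719]
shift [-0.002 -0.008  0.579] turn 0.001 | pose [ 0.4746 -0.3165  0.1719] ycl 85.9 q6 -2.24 t 19.275 F [-0.17  0.55 -4.13] gap 0.0594
```

```bash
python3 -m creep '[[[0,0,0.25],0],[[0,0,0.45],0],[[0,0,0.575],0],[[0,0,0.575],0],[[0,0,0.575],0]]'| grep -E "ee_pos|contact"
python3 -m creep '[[[0,0,0.01],0],[[0,0,0.01],0]]' | grep -E "ee_pos|contact"
python3 -m creep '[[[0,0,0.01],0],[[0,0,0.01],0]]' | grep -E "ee_pos|contact"
python3 -m creep '[[[0,0,0.01],0],[[0,0,0.01],0]]' | grep -E "ee_pos|contact"
```

```text
ee_pos: [0.4758, -0.3176, 0.0588]
contact_force: [1.1, -0.3, -3.2]
ee_pos: [0.4755, -0.3184, 0.0567]
contact_force: [0.6, 0.9, -3.7]
ee_pos: [0.4746, -0.3178, 0.0534]
contact_force: [-0.3, 0.4, -4.8]
ee_pos: [0.4746, -0.3177, 0.0512]
contact_force: [-0.6, -1.1, -4.3]
```

Not yet landed; lowering a little more.

```bash
python3 -m creep '[[[0,0,0.005],0],[[0,0,0.005],0]]' | grep -E "ee_pos|contact"
python3 -m creep '[[[0,0,0.008],0],[[0,0,0.008],0]]' | grep -E "ee_pos|contact"
```

```text
ee_pos: [0.4748, -0.3179, 0.0509]
contact_force: [-1.6, 2.5, 0.9]
ee_pos: [0.4747, -0.3179, 0.0508]
contact_force: [-5.5, 4.5, 10.2]
```

Landed. Release, rise and clear away to look.

```bash
python3 -m creep '[[[0,0,0],0],[[0,0,0],0],[[0,0,0],0]]' 100 | tail -3
python3 -m creep '[[[0,0,-0.2],0],[[0,0,-0.5],0],[[0,0,-0.8],0],[[0,0,-0.8],0]]' | grep -E "ee_pos|contact"
python3 -m creep '[[[0.2,0.9,0],0],[[0.2,0.9,0],0],[[0.2,0.9,0],0],[[0.2,0.9,0],0]]' | grep ee_pos
python3 -m creep '[[[0.2,0.8,0],0],[[0.2,0.8,0],0],[[0.2,0.8,0],0],[[0.2,0.8,0],0],[[0.2,0.8,0],0]]' | grep ee_pos
python3 - <<'E'
from h import *
from workcell import r
ims=[]
for n in("top","scene"):
    m=r.camera_model(n);p,d=r.get_image(n);P=cloud(m,d);ims.append(p)
    for k,c,yaw in(("tray",(.5564,.3195),1),("crate",(.538,-.3224),175.9)):
        a=np.radians(yaw);Q=P[...,:2]-c;x=Q@[np.cos(a),np.sin(a)];y=Q@[-np.sin(a),np.cos(a)]
        M=(abs(x)<.14)&(abs(y)<.09)&(P[...,2]>.07)&(P[...,2]<.105)&(d>0)
        for b,ar,ct in blobs(M,150,5000):
            L=cv2.connectedComponents(M.astype(np.uint8))[1];g=L==L[int(ct[1]),int(ct[0])]
            print(n,k,ar,"local",x[g].mean().round(3),y[g].mean().round(3),"z",np.percentile(P[g][:,2],[5,50,95]).round(4))
cv2.imwrite("pics/end.png",np.vstack([ims[0][60:280],ims[1][100:380]])[...,::-1])
print(r.sense()["clock"])
E
```

```text
contact_force: [0.1, -0.4, -0.1]
finger_gap: 0.0854
grip_force: 0.0
ee_pos: [0.4783, -0.321, 0.2161]
contact_force: [-0.0, -0.9, 0.1]
ee_pos: [0.4461, -0.1316, 0.2073]
ee_pos: [0.4197, 0.026, 0.2086]
top tray 1425 local 0.06 -0.001 z [0.0801 0.0862 0.0888]
top crate 1503 local -0.06 -0.004 z [0.0802 0.0861 0.0888]
top crate 1574 local 0.066 -0.004 z [0.0814 0.086  0.0887]
scene tray 1058 local 0.071 -0.003 z [0.0731 0.0856 0.0879]
scene crate 2292 local -0.018 -0.003 z [0.0747 0.0857 0.0879]
23.25
```

View pics/end.png

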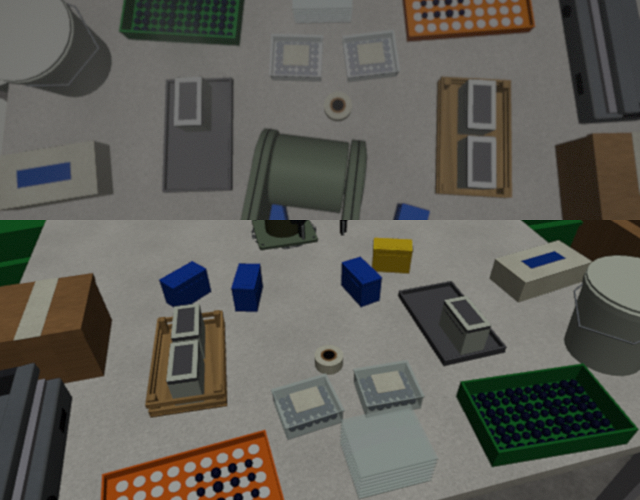

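Two tubs stand flat in the crate at (480,105) and (481,162) and one in the tray at (187,100). Their lids are at z = 0.086 (6 mm floor plus 80 mm), and the punnets and roll are undisturbed.

```bash
python3 -c "
from workcell import r
print(r.close_job())"
```

```text
the job is handed in; nothing more can be done
None
```

I handed the job in at about 23 s: the two full tubs (about 3.6 N and 3.9 N) stand flat in the crate, the empty one (about 1.2 N) stands flat in the tray, and the punnets and label roll look unmoved; no verdict was returned.

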